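# End-float check of an inking roller

## Robot

A 7-joint arm with a two-finger parallel gripper is mounted at the origin on the work surface. World frame = base frame: x ahead of the robot, y to its left, z up, the work surface at z = 0. Lengths are in m, angles in rad, forces in N, time in s.
With the tool pointing down it reaches from about 0.4 to 0.85 m from the base axis. Payload 10.4 kg.
Tool frame: the origin (TCP) lies on the mounting face of the last link; the fingertips stand r.tips_ahead ahead of it and the grasp point (between the pads) lies 164 mm ahead of it (r.tips_ahead is the distance from the TCP to the fingertips, in m); z points along the fingers, y is the line along which they close (so a half turn about z gives the same grasp; the last joint's range is limited). The gripper opens to 87 mm and grips with 3 to 60 N. Pads are 19 mm wide; open, the fingers measure 117 mm over their backs; the gripper's body (75 mm by 190 mm) begins 51 mm behind the grasp point.
Start: joints at [-1.294, 0.332, -0.065, 1.46, 0.022, 1.35, -0.088], TCP at [0.185, 0.597, 0.405] pointing down, gripper open.
Joint ranges: [-2.6, 2.6], [-0.5, 2.12], [-1.47, 1.34], [0.16, 2.42], [-1.27, 4.41], [0.06, 2.06], [-2.6, 2.6]. Speed limits (rad/s): [2.22, 2.22, 2.79, 2.79, 3.14, 3.14, 3.14].

## Interface

Orientations are given as a unit quaternion [x, y, z, w].
In Python, from bench import telemetry, imaging, job, r gives the robot as it stands.
- The arm moves only by the tool move_arm, never from a script. Its argument "steps" is a list of rows, each an object of numbers: "dx", "dy", "dz": the shift along the tool's x, y, z in cm; "spin": the turn about the tool's z in rad. In form: [{"dx": .., "dy": .., "dz": .., "spin": ..}, ...]. A call has 1 to 12 rows; each row shifts and turns the commanded pose from where the row before left it, along the tool's axes as they then stand; what a row does not reach is not made up. A row lasts 1/10 s, in which the tool goes at most 50 mm and 8.59 degrees, less where a joint would pass 70% of its speed; a pose out of reach is approached as far as the arm can. A call with a gripper value outside its range is refused whole. "claw" is the finger opening in cm, from 0 to 8.7, set as the call begins (left out, the last holds). The fingers move at their own pace and stop on an object; "squeeze" is the grip in N (left out, the last holds). Time passes only in rows, so rows that do not move let the fingers close. It gives the time, the measured TCP pose, the force, the opening and the grip force at its end, in the units of the state.
- telemetry.read_state(): the state, without advancing time (a new reading comes with each control period).
- imaging.camera(name): name is "scene" or "top" or "wrist"; returns a dict with "img" (400x640x3 uint8, red, green, blue), "camera_matrix" (3x3 intrinsics, pixels), "R" (3x3) and "t" (3): a world point X has camera coordinates R X + t. Camera axes: x right, y down, z forward; pixel columns grow to the right and rows downward; lengths in m; the calibration is good to about 2 mm. A picture is of the moment at which its call begins. There is no depth.
- job.close_job(): hands the job in; it is judged then, once.
The state is a dict: "time": time; "joint_positions": joint angles; "joint_vel": joint speeds; "joint_torque": joint torques, N m; "ee_pos": TCP position; "eef_rot": TCP orientation; "ft_force": force on the tool from outside, world axes, zero at the start; "torque": the same for the moment, N m; "width": finger opening in m; "grip_force": force on a finger pad.
Only numpy, scipy, OpenCV 4.12 (cv2) and the standard library are available. Lean on these libraries where they do the work, as an engineer would, in place of code of your own. Each camera call takes 0.05 s, during which the arm holds its last target. There are 200 camera calls.

## Task

Check the end float of the red inking roller: take the hub on the end of its shaft, pull the shaft out along its axis as far as its stop, then push it back in as far as the other stop. Leave it pushed fully in, let go of it, and leave the black roller alone.

Things in the scene. Friction and masses are not known exactly. Their poses are not given: they have to be found in the camera images.
- red_frame: bolted-down frame of the red roller; origin on the table under its middle, x along the shaft towards the hub, z up. Grey base 210 x 100 x 12 mm; two green cheeks, 16 mm thick, 60 wide, 106 high, 150 apart inside; between them a red roller, 58 mm in diameter, 90 long, on a 16 mm steel shaft lying level 70 mm above the table, roughly across the table with the hub to the robot's left
- red_shaft (a joint): slide of the red roller with its shaft along its axis, in m: 0 = pushed fully in (roller against the cheek away from the hub), 0.060 = pulled fully out (roller against the cheek next to the hub). About 3 N of drag, no spring: it stays where it is left. Both stops are hard
- red_hub (a point): centre of the bare-metal hub at the end of the red roller's shaft, outside the frame, 70 mm above the table: a cylinder 32 mm in diameter, 50 long, on the shaft's axis and moving with it; can be gripped from above, across the shaft. Its x axis runs along the shaft, away from the frame (the way to pull). Its centre is 45 mm clear of the next cheek when pushed in, 105 mm when out
- black_hub (a point): centre of the hub of the other roller, alike in every way except that its roller is black; same axes. To be left alone: it slides as easily. The two frames stand one behind the other, 165 to 215 mm apart front to back; either colour may be the nearer one

How it is judged:
On the way, in this order (a step that is already met when the one before it is completed fails the run):
1. the red roller's shaft is pulled out to its outer stop (within 10 mm) (value of joint red_shaft above 0.05 m), for 0.1 s.
2. then it is pushed back in to its inner stop (within 10 mm) (value of joint red_shaft below 0.01 m), for 0.1 s.
At the end, for the whole second after the job is handed in: The red roller's shaft, having been out to its outer stop, rests pushed in within 10 mm of its inner stop, let go of; the black roller's shaft is within 10 mm of where it was (value of joint red_shaft below 0.01 m and velocity of joint red_shaft between -0.01 and 0.01 m/s and distance of black_hub from where it was at the start of the episode below 0.01 m); the robot touches nothing.
It fails at once if the black roller's shaft is slid more than 10 mm from where it was (distance of black_hub from where it was at the start of the episode above 0.01 m).
It also fails if it takes over 35 s, if anything falls off the work surface, if the arm or the gripper's body presses on something with over 40 N, if the wrist force passes 120 N, or if a joint passes its speed limit or range.

## Working session

There is one attempt and no reset: what is moved stays moved. The work goes in short steps, Python scripts to look and compute and a tool call to move; the robot and the scene stay as the last step left them, time stands still between calls to the robot, and variables do not carry over. Pictures are saved under pics/ and viewed, at most 10 in all, crops included, and the job is handed in when it is done.

Besides the shell and the picture viewer there is one more tool, called after "Emit:" in YAML: its name, and indented under it one key for each argument. move_arm: Moves the arm, as the interface text tells. Its arguments: {"type":"object","properties":{"steps":{"type":"array","items":{"type":"object","properties":{"dx":{"type":"number"},"dy":{"type":"number"},"dz":{"type":"number"},"spin":{"type":"number"}}}},"claw":{"type":"number"},"squeeze":{"type":"number"}},"required":["steps"]}

```bash
mkdir -p pics; python3 - <<'E'
from bench import telemetry, imaging, r
import cv2, pickle
s=telemetry.read_state(); print(s['ee_pos'],s['eef_rot'],s['width'],s['time'],r.tips_ahead)
for n in ["top","scene"]:
    c=imaging.camera(n); pickle.dump(c,open(n+'.pkl','wb')); cv2.imwrite(f'pics/{n}0.png',c['img'][:,:,::-1])
E
```

```text
[0.18453492 0.59699822 0.40395192] [ 1.49336443e-01  9.88786180e-01 -7.13833611e-04 -8.94412029e-05] 0.08694804689260432 0.0 0.1822
```

View pics/top0.png

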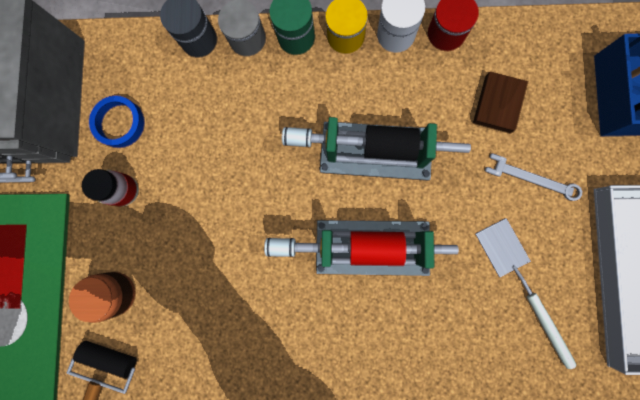

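View pics/scene0.png

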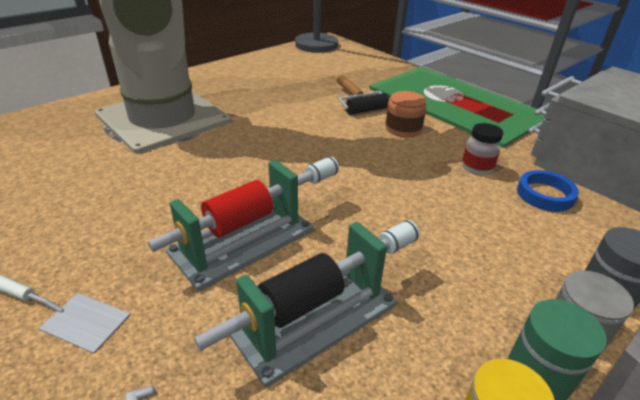

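The top view shows the red frame nearer the robot, with its hub at about (281,247) and its far shaft end at (457,250). The black hub is at (297,137). In the scene view the red hub is at about (323,169).

```bash
cat > h.py <<'E'
import numpy as np
def ray(c,u,v,z=0.07):
    R,t=np.array(c['R']),np.array(c['t']); d=R.T@np.linalg.inv(c['camera_matrix'])@[u,v,1]; o=-R.T@t
    return o+d*(z-o[2])/d[2]
E
python3 - <<'E'
import pickle; from h import *
from scipy.spatial.transform import Rotation as Ro
T=pickle.load(open('top.pkl','rb'));S=pickle.load(open('scene.pkl','rb'))
p={k:ray(T,*v) for k,v in dict(hub=(281,247.5),hubL=(266,247),hubR=(296,248),end=(457,249.5),rolL=(351,248.5),rolR=(406,248.5),bhub=(297,137),bend=(469,148)).items()}
p['sceneHub']=ray(S,323,169)
for k,v in p.items(): print(k,v.round(4))
d=p['hub']-p['end'];print('axis deg',np.degrees(np.arctan2(d[1],d[0])))
M=Ro.from_quat([.149336,.988786,-.000714,-.0000894]).as_matrix();print(M.round(3))
E
```

```text
hub [0.4732 0.0662 0.07  ]
hubL [0.4742 0.0924 0.07  ]
hubR [0.4723 0.0402 0.07  ]
end [ 0.4685 -0.234   0.07  ]
rolL [ 0.471  -0.0546  0.07  ]
rolR [ 0.4705 -0.1483  0.07  ]
bhub [0.6681 0.0387 0.07  ]
bend [ 0.6434 -0.2615  0.07  ]
sceneHub [0.4738 0.0733 0.07  ]
axis deg 89.08928143257953
[[-0.955  0.295 -0.   ]
 [ 0.295  0.955 -0.001]
 [-0.    -0.001 -1.   ]]
```

Emit:
move_arm:
  steps:
    - {"dx":-3,"dy":-3}
    - {"dx":-3,"dy":-3}
    - {"dx":-3,"dy":-3}
    - {"dx":-3,"dy":-3}
    - {"dx":-3,"dy":-3}
    - {"dx":-3,"dy":-3}
    - {"dx":-3,"dy":-3}
    - {"dx":-3,"dy":-3}
    - {"dx":-3,"dy":-3}
    - {"dx":-3,"dy":-3}
    - {"dx":-3,"dy":-3}
    - {"dx":-3,"dy":-3}
  claw: 8.7

```text
$.steps[0]: bad value
```

Emit:
move_arm:
  steps:
    - {"spin":0.14}
    - {"spin":0.14}
    - {"spin":0.14}
    - {"spin":0.14}
    - {"spin":0.14}
    - {"spin":0.14}
    - {"spin":0.14}
    - {"spin":0.14}
    - {"spin":0.14}
    - {"spin":0.03}
    - {}

```text
$.steps[0]: bad value
```

Emit:
move_arm:
  steps:
    - {"dx":-3,"dy":-3,"dz":0,"spin":0}
    - {"dx":-3,"dy":-3,"dz":0,"spin":0}
    - {"dx":-3,"dy":-3,"dz":0,"spin":0}
    - {"dx":-3,"dy":-3,"dz":0,"spin":0}
    - {"dx":-3,"dy":-3,"dz":0,"spin":0}
    - {"dx":-3,"dy":-3,"dz":0,"spin":0}
    - {"dx":-3,"dy":-3,"dz":0,"spin":0}
    - {"dx":-3,"dy":-3,"dz":0,"spin":0}
    - {"dx":-3,"dy":-3,"dz":0,"spin":0}
    - {"dx":-3,"dy":-3,"dz":0,"spin":0}
    - {"dx":-3,"dy":-3,"dz":0,"spin":0}
    - {"dx":-3,"dy":-3,"dz":0,"spin":0}
  claw: 8.7

```text
time: 1.3
ee_pos: [0.4225, 0.1451, 0.4047]
eef_rot: [0.149, 0.989, 0.0, -0.0]
ft_force: [0.8, -0.2, -0.4]
width: 0.0873
grip_force: 0.0
```

Emit:
move_arm:
  steps:
    - {"dx":0,"dy":0,"dz":0,"spin":0.14}
    - {"dx":0,"dy":0,"dz":0,"spin":0.14}
    - {"dx":0,"dy":0,"dz":0,"spin":0.14}
    - {"dx":0,"dy":0,"dz":0,"spin":0.14}
    - {"dx":0,"dy":0,"dz":0,"spin":0.14}
    - {"dx":0,"dy":0,"dz":0,"spin":0.14}
    - {"dx":0,"dy":0,"dz":0,"spin":0.14}
    - {"dx":0,"dy":0,"dz":0,"spin":0.14}
    - {"dx":0,"dy":0,"dz":0,"spin":0.14}
    - {"dx":0,"dy":0,"dz":0,"spin":0.03}
    - {"dx":0,"dy":0,"dz":0,"spin":0}

```text
time: 2.4
ee_pos: [0.4221, 0.1468, 0.4046]
eef_rot: [0.713, 0.701, -0.0, -0.0]
ft_force: [-0.1, -0.4, -0.4]
width: 0.087
grip_force: 0.0
```

Emit:
move_arm:
  steps:
    - {"dx":-3,"dy":2,"dz":2,"spin":0}
    - {"dx":-3,"dy":2,"dz":2,"spin":0}
    - {"dx":-2,"dy":1.2,"dz":2,"spin":0}
    - {"dx":0,"dy":0,"dz":2,"spin":0}
    - {"dx":0,"dy":0,"dz":0,"spin":0}

```text
time: 2.9
ee_pos: [0.4719, 0.0653, 0.3225]
eef_rot: [0.713, 0.701, -0.002, -0.001]
ft_force: [0.0, 0.4, -0.2]
width: 0.0872
grip_force: 0.0
```

```bash
python3 - <<'E'
from bench import telemetry, imaging
import cv2; from h import *
s=telemetry.read_state(); print(s['ee_pos'])
c=imaging.camera("wrist"); cv2.imwrite('pics/w1.png',c['img'][:,:,::-1])
def pr(X): q=c['camera_matrix']@(c['R']@np.array(X)+c['t']); return q[:2]/q[2]
print(pr([.4732,.067,.07]),pr([.4732,.042,.07]),pr([.4732,.092,.07]))
E
```

```text
[0.47194924 0.06527907 0.32245141]
[320.82859065 204.85968299] [321.23242111 230.8936211 ] [320.39922239 177.17938673]
```

View pics/w1.png

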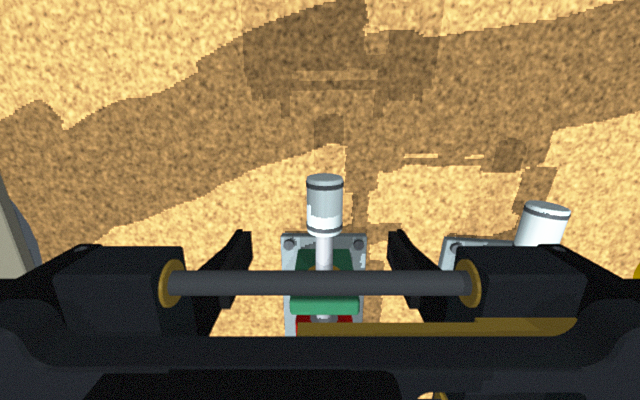

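The wrist view shows the red hub at about (324,206) against a predicted (321,205). It sits centred between the open fingers, so I'll descend and grip.

Emit:
move_arm:
  steps:
    - {"dx":0.1,"dy":0.2,"dz":3,"spin":0}
    - {"dx":0,"dy":0,"dz":3,"spin":0}
    - {"dx":0,"dy":0,"dz":2,"spin":0}
    - {"dx":0,"dy":0,"dz":0.8,"spin":0}
    - {"dx":0,"dy":0,"dz":0,"spin":0}

```text
time: 3.45
ee_pos: [0.4747, 0.0674, 0.237]
eef_rot: [0.713, 0.701, -0.0, -0.0]
ft_force: [0.1, 0.5, 0.8]
width: 0.0872
grip_force: 0.0
```

Emit:
move_arm:
  steps:
    - {"dx":0,"dy":0,"dz":0,"spin":0}
    - {"dx":0,"dy":0,"dz":0,"spin":0}
    - {"dx":0,"dy":0,"dz":0,"spin":0}
    - {"dx":0,"dy":0,"dz":0,"spin":0}
    - {"dx":0,"dy":0,"dz":0,"spin":0}
    - {"dx":0,"dy":0,"dz":0,"spin":0}
    - {"dx":0,"dy":0,"dz":0,"spin":0}
    - {"dx":0,"dy":0,"dz":0,"spin":0}
  claw: 2.6
  squeeze: 25

```text
time: 4.25
ee_pos: [0.475, 0.0669, 0.2369]
eef_rot: [0.714, 0.7, 0.0, 0.0]
ft_force: [13.5, -0.5, -8.3]
width: 0.0318
grip_force: 11.7
```

Emit:
move_arm:
  steps:
    - {"dx":0,"dy":0.1,"dz":0,"spin":0}
    - {"dx":0.6,"dy":0,"dz":0,"spin":0}
    - {"dx":0.6,"dy":0,"dz":0,"spin":0}
    - {"dx":0.6,"dy":0,"dz":0,"spin":0}
    - {"dx":0,"dy":0,"dz":0,"spin":0}

```text
time: 4.75
ee_pos: [0.4758, 0.0858, 0.2367]
eef_rot: [0.713, 0.701, -0.0, -0.0]
ft_force: [-3.3, 1.8, 3.5]
width: 0.0315
grip_force: 25.0
```

Emit:
move_arm:
  steps:
    - {"dx":0.4,"dy":0,"dz":0,"spin":0}
    - {"dx":0.4,"dy":0,"dz":0,"spin":0}
    - {"dx":0.3,"dy":0,"dz":0,"spin":0}
    - {"dx":0,"dy":0,"dz":0,"spin":0}

```text
time: 5.15
ee_pos: [0.476, 0.0961, 0.2367]
eef_rot: [0.714, 0.7, -0.0, -0.0]
ft_force: [-4.3, -0.3, 5.1]
width: 0.0315
grip_force: 25.0
```

Emit:
move_arm:
  steps:
    - {"dx":0.3,"dy":0,"dz":0,"spin":0}
    - {"dx":0.3,"dy":0,"dz":0,"spin":0}
    - {"dx":0,"dy":0,"dz":0,"spin":0}
    - {"dx":0,"dy":0,"dz":0,"spin":0}

```text
time: 5.55
ee_pos: [0.4762, 0.0996, 0.2366]
eef_rot: [0.714, 0.7, -0.002, 0.001]
ft_force: [-5.4, -11.9, 9.8]
width: 0.0312
grip_force: 25.0
```

```bash
python3 - <<'E'
from bench import imaging
import cv2
for n in ["top","scene"]:
    c=imaging.camera(n); im=c['img'][:,:,::-1]
    im=im[190:310,230:490] if n=='top' else im[100:300,120:380]
    cv2.imwrite(f'pics/{n}2.png',cv2.resize(im,None,fx=3,fy=3))
E
```

```text
(no output)
```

View pics/scene2.png

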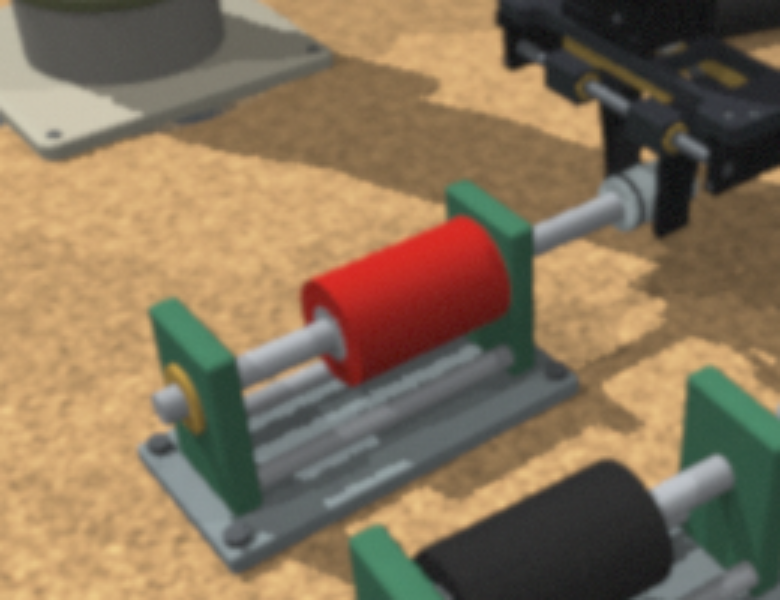

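The roller (scene crop) now rests against the hub-side cheek, and the reaction of −12 N confirms the outer stop. Next I'll push it in.

Emit:
move_arm:
  steps:
    - {"dx":-0.6,"dy":0,"dz":0,"spin":0}
    - {"dx":-0.8,"dy":0,"dz":0,"spin":0}
    - {"dx":-0.8,"dy":0,"dz":0,"spin":0}
    - {"dx":-0.8,"dy":0,"dz":0,"spin":0}
    - {"dx":-0.8,"dy":0,"dz":0,"spin":0}
    - {"dx":-0.6,"dy":0,"dz":0,"spin":0}
    - {"dx":-0.5,"dy":0,"dz":0,"spin":0}
    - {"dx":-0.4,"dy":0,"dz":0,"spin":0}
    - {"dx":-0.3,"dy":0,"dz":0,"spin":0}
    - {"dx":-0.2,"dy":0,"dz":0,"spin":0}
    - {"dx":0,"dy":0,"dz":0,"spin":0}

```text
time: 6.75
ee_pos: [0.4751, 0.0442, 0.2367]
eef_rot: [0.714, 0.7, 0.0, -0.0]
ft_force: [-4.4, 1.2, 3.3]
width: 0.0313
grip_force: 25.0
```

Emit:
move_arm:
  steps:
    - {"dx":-0.3,"dy":0,"dz":0,"spin":0}
    - {"dx":-0.3,"dy":0,"dz":0,"spin":0}
    - {"dx":-0.2,"dy":0,"dz":0,"spin":0}
    - {"dx":0,"dy":0,"dz":0,"spin":0}
    - {"dx":0,"dy":0,"dz":0,"spin":0}

```text
time: 7.25
ee_pos: [0.4749, 0.0383, 0.2367]
eef_rot: [0.713, 0.701, 0.001, -0.001]
ft_force: [-4.4, 11.8, 2.2]
width: 0.0311
grip_force: 25.0
```

```bash
python3 - <<'E'
from bench import imaging
import cv2
c=imaging.camera("scene"); cv2.imwrite('pics/scene3.png',cv2.resize(c['img'][100:300,120:380,::-1],None,fx=3,fy=3))
E
```

```text
(no output)
```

View pics/scene3.png

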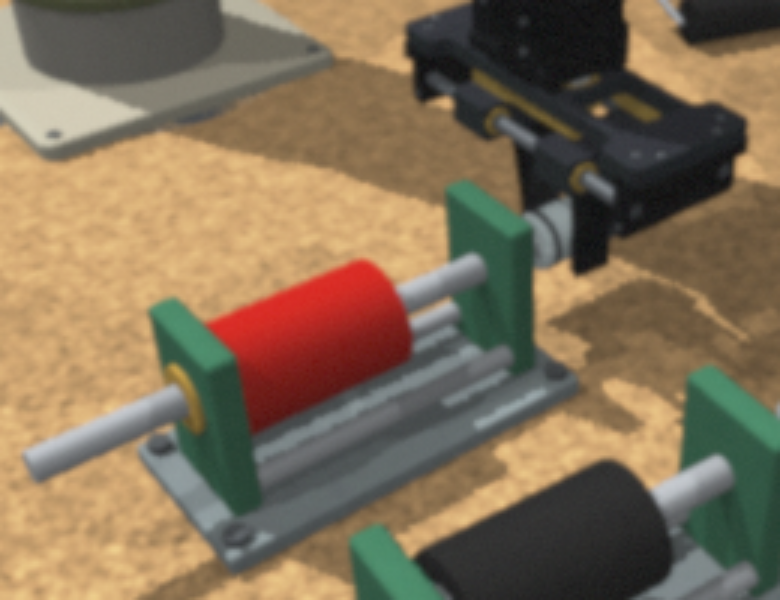

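The roller is against the far cheek at +11.8 N after 61 mm of travel, which is the inner stop. I'll release and lift clear.

Emit:
move_arm:
  steps:
    - {"dx":0,"dy":0,"dz":0,"spin":0}
    - {"dx":0,"dy":0,"dz":0,"spin":0}
    - {"dx":0,"dy":0,"dz":0,"spin":0}
    - {"dx":0,"dy":0,"dz":0,"spin":0}
    - {"dx":0,"dy":0,"dz":0,"spin":0}
    - {"dx":0,"dy":0,"dz":0,"spin":0}
  claw: 8.7

```text
time: 7.9
ee_pos: [0.4751, 0.0357, 0.2367]
eef_rot: [0.714, 0.7, 0.0, 0.0]
ft_force: [0.1, 0.8, -0.1]
width: 0.0715
grip_force: 0.0
```

Emit:
move_arm:
  steps:
    - {"dx":0,"dy":0,"dz":-1,"spin":0}
    - {"dx":0,"dy":0,"dz":-3,"spin":0}
    - {"dx":0,"dy":0,"dz":-3,"spin":0}
    - {"dx":0,"dy":0,"dz":-3,"spin":0}
    - {"dx":0,"dy":0,"dz":-2,"spin":0}
    - {"dx":0,"dy":0,"dz":0,"spin":0}
    - {"dx":0,"dy":0,"dz":0,"spin":0}

```text
time: 8.6
ee_pos: [0.475, 0.0358, 0.3571]
eef_rot: [0.714, 0.7, 0.001, 0.0]
ft_force: [0.7, -0.1, -0.7]
width: 0.0871
grip_force: 0.0
```

```bash
python3 - <<'E'
from bench import imaging
import cv2
c=imaging.camera("scene"); cv2.imwrite('pics/scene4.png',c['img'][:,:,::-1])
E
```

```text
(no output)
```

View pics/scene4.png

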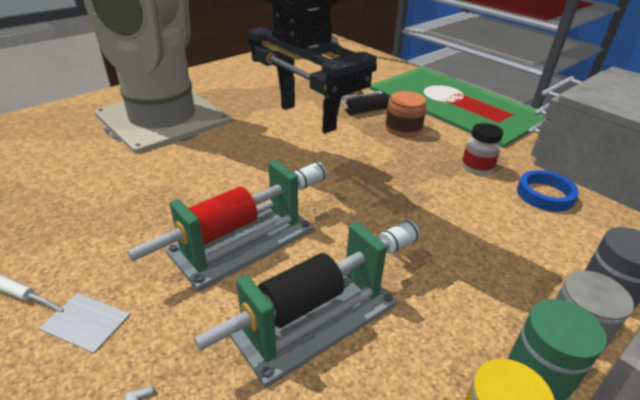

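The gripper is clear. The red roller is fully in, with its hub at (311,175), and the black hub is unmoved at (400,236).

```bash
python3 -c "
from bench import job; print(job.close_job())"
```

```text
the job is handed in; nothing more can be done
None
```

I pulled the red shaft out to its outer stop, pushed it back fully in (about 61 mm of travel) and let go; the black roller wasn't touched, and the job is handed in, with no verdict returned.

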